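# Wind the kitchen timer in its stand and start it

### The job

Set the blue wind-up timer flat down in the square tray of the grey stand, and there wind its brass key clockwise (seen from above), taking it afresh as often as needed, until it comes up against its stop, fully wound. Then start it: press the red spring pedal of the stand right down to its stop and let it come up again, leaving the wound timer sitting flat in the tray. Do not disturb the lemon, the garlic or the onion.

Things in the scene. Friction and masses are not known exactly. Their poses are not given: they have to be found in the camera images.
- timer: Loose wind-up timer: blue upright block 52 x 52 mm, 44 mm high, edges rounded by 4 mm, 0.33 kg, white dial on its -x side, brass key on top (82 mm high with key). Origin: centre of its underside; z up, x and y square to its sides. It fits the tray any of the four ways round. Carry it by two facing sides of the block, fingertips 12 mm or more above its underside to clear the tray's walls.
- timer_key (a joint): Winding angle of the brass key about the timer's centre line, rad; grows clockwise seen from above. Starts between 0 and 0.5; fully wound at its hard stop, 3.0. Sprung: 0.04 to 0.06 N m to turn, stiffer as it winds, but it stays where it is left; turned back by force it unwinds. One grasp turns it 1.5 rad at most: turn, let go, go back, take it again.
- key_grip (a point): Where to grip the key: on the timer's centre line, 72 mm above its underside (28 mm above the block's top). The key's wing is an upright plate 34 mm wide along this frame's x, 9 mm thick along y, from 56 to 82 mm above the underside, on an 8 mm stem; its +x end is painted red. The frame turns with the key, z up.
- stand: The fixed grey stand. Origin: under the centre of the square tray; z up; the pedal is on its -x side. Base plate 70 mm wide (y), from x = -85 to +37 mm, 6 mm thick; tray: inside 60 x 60 mm, walls 5 mm thick that rise 9 mm above the tray floor (15 mm above the worktop).
- stand_pocket (a point): Centre of the tray's floor, 6 mm above the worktop; axes as the stand's. The timer's underside comes to rest here, its sides square with the tray's (4 mm play on every side).
- pedal (a joint): Angle of the red pedal, rad: 0 up (at rest), 0.32 pressed down to its stop. Its spring brings it back up; right down takes about 5 N at the pad.
- pedal_pad (a point): Point to press, on top of the red plate (50 mm wide, 42 mm long, hinged by the tray), 34 mm out from the hinge, 74 mm from the tray's centre along the stand's -x; about 26 mm above the worktop at rest, 15 mm at the stop. Press straight down with shut fingers; beside it stands the timer, its key 88 mm above the worktop.
- lemon: Yellow lemon, 78 x 55 x 56 mm, a bystander. Origin: underside.
- garlic: White garlic bulb, 60 x 60 x 59 mm, a bystander. Origin: underside.
- onion: Red onion, 64 x 67 x 71 mm, a bystander. Origin: underside.
Mind the look-alikes: they are no part of the job. Of the things that look like the timer, the smaller one is meant.

How it is judged:
On the way, in this order (a step that is already met when the one before it is completed fails the run):
1. the timer sits flat in the tray of the stand, its key not yet wound (horizontal distance between timer and stand_pocket below 0.008 m and z of timer in the frame of stand_pocket between -0.004 and 0.004 m and angle between timer's own z axis and vertical below 0.08 rad and value of joint timer_key below 1 rad), for 0.2 s.
2. the key is fully wound while the timer sits in the tray (horizontal distance between timer and stand_pocket below 0.008 m and z of timer in the frame of stand_pocket between -0.004 and 0.004 m and angle between timer's own z axis and vertical below 0.08 rad and value of joint timer_key above 2.75 rad), for 0.2 s.
3. the pedal is pressed to its stop, with the wound timer in the tray (all of step 2 and value of joint pedal above 0.28 rad), for 0.1 s.
At the end, for the whole second after the job is handed in: The timer rests flat in the tray (within 8 mm of its centre, underside within 4 mm of its floor, tilt under 0.08 rad), the key stands at more than 2.75 rad, the pedal is up again (under 0.05 rad), and lemon, garlic and onion lie within 30 mm of where they were (all of step 2 and value of joint pedal below 0.05 rad and linear speed of timer below 0.02 m/s and distance of each of lemon, garlic, onion from where it was at the start of the episode below 0.03 m); the robot touches nothing.
It fails at once if the lemon, garlic or onion is pushed more than 30 mm away (distance of any of lemon, garlic, onion from where it was at the start of the episode above 0.03 m).
It also fails if it takes over 72 s, if anything falls off the work surface, if the arm or the gripper's body presses on something with over 40 N, if the wrist force passes 120 N, or if a joint passes its speed limit or range.

### The arm

A 6-joint arm with a two-finger parallel gripper is mounted at the origin on a cart in front of the work surface, level with it; the furniture and walls round the work are solid. World frame = base frame: x ahead of the robot, y to its left, z up, the work surface at z = 0. Lengths are in m, angles in rad, forces in N, time in s.
With the tool pointing down it reaches from about 0.225 to 0.875 m from the base axis. Payload 3.4 kg.
Tool frame: the origin (TCP) lies where the fingers leave the gripper's body, on its centre line; the fingertips stand 73 mm ahead of it and the grasp point (between the pads) lies 54 mm ahead of it (manip.pinch_z is the distance from the TCP to the grasp point, in m); z points along the fingers, y is the line along which they close (so a half turn about z gives the same grasp; the last joint's range is limited). The gripper opens to 85 mm and grips with 20 to 120 N. Pads are 22 mm wide; open, the fingers measure 114 mm over their backs; the gripper's body (76 mm by 85 mm) begins 54 mm behind the grasp point. The pads swing forward as they close: fully open they stand 13 mm farther back than shut.
Start: joints at [1.066, 0.276, 1.505, -0, 1.361, -0.121], TCP at [0.215, 0.533, 0.304] pointing down, gripper open.
Joint ranges: [-2.89, 2.89], [-0.75, 2.08], [0.22, 2.7], [-1.18, 4.32], [0.11, 2.71], [-2.7, 2.7]. Speed limits (rad/s): [2.57, 2.57, 3.14, 3.14, 3.14, 3.14].

### API

Orientations are given as a unit quaternion [w, x, y, z].
In Python, from rig import readout, imaging, manip gives the robot as it stands. The module is installed in compiled form; this text tells all that it offers.
- The arm moves only by the tool servo_tool, never from a script. Its argument "moves" is a list of rows, each an object with "dp": the shift along the tool's x, y, z in units of 0.2 m (1.0 is 0.2 m), a list of three; "delta_rot": the turn, a rotation vector about the tool's x, y, z in units of 0.1 rad (1.0 is 0.1 rad), a list of three; "fingers": the opening, from 0 (shut) to 1 (fully open). In form: [{"dp": [dx, dy, dz], "delta_rot": [wx, wy, wz], "fingers": fingers}, ...]. A call has 1 to 5 rows; each row shifts and turns the commanded pose from where the row before left it, along the tool's axes as they then stand; what a row does not reach is not made up. A row lasts 1/10 s, in which the tool goes at most 50 mm and 8.59 degrees, less where a joint would pass 70% of its speed; a pose out of reach is approached as far as the arm can. A call with a number of a shift or a turn outside -1 to 1 is refused whole. A call with a gripper value outside its range is refused whole. The fingers move at their own pace and stop on an object; "force" is the grip in N (left out, the last holds). Time passes only in rows, so rows that do not move let the fingers close. It gives the time, the measured TCP pose, the force, the opening and the grip force at its end, in the units of the state.
- readout.get_state(): the state, without advancing time (a new reading comes with each control period).
- imaging.get_image(name): name is "scene" or "top"; returns (picture, depth): 480x640x3 uint8, red, green, blue; 480x640 float32, m along the optical axis (not along the pixel's ray), 0 where there is no reading.
- imaging.calibration(name): a dict with "intrinsics" (3x3 intrinsics, pixels), "R" (3x3) and "t" (3): a world point X has camera coordinates R X + t. Camera axes: x right, y down, z forward; pixel columns grow to the right and rows downward; lengths in m; the calibration is good to about 2 mm. A picture is of the moment at which its call begins. calibration takes no time and is no camera call.
- manip.sign_off(): hands the job in; it is judged then, once.
The state is a dict: "clock": time; "qpos": joint angles; "qd": joint speeds; "effort": joint torques, N m; "position": TCP position; "ee_rot": TCP orientation; "contact_force": force on the tool from outside, world axes, zero at the start; "moment": the same for the moment, N m; "width": finger opening in m; "gripper_force": force on a finger pad.
Only numpy, scipy, OpenCV 4.12 (cv2) and the standard library are available. Lean on these libraries where they do the work, as an engineer would, in place of code of your own. Each camera call takes 0.05 s, during which the arm holds its last target. There are 200 camera calls.

## Working session

There is one attempt and no reset: what is moved stays moved. The work goes in short steps, Python scripts to look and compute and a tool call to move; the robot and the scene stay as the last step left them, time stands still between calls to the robot, and variables do not carry over. Pictures are saved under pics/ and viewed, at most 10 in all, crops included, and the job is handed in when it is done.

Besides the shell and the picture viewer there is one more tool, called after "Call:" as a command line: name --argument value ..., lists and objects as JSON in quotes. servo_tool: Moves the arm, as the interface text tells. Its arguments: {"type":"object","properties":{"moves":{"type":"array"},"force":{"type":"number"}},"required":["moves"]}

```bash
mkdir -p pics
cat > h.py <<'E'
import numpy as np, cv2
from rig import readout, imaging, manip
def grab(name, save=None):
    p,d=imaging.get_image(name)
    if save: cv2.imwrite('pics/'+save,cv2.cvtColor(p,cv2.COLOR_RGB2BGR))
    return p,d
def world(name,u,v,depth):
    c=imaging.calibration(name);K=c['intrinsics']
    r=np.linalg.inv(K)@np.array([u,v,1.0])
    return c['R'].T@(r*depth-c['t'])
def onplane(name,u,v,z):
    c=imaging.calibration(name);K=c['intrinsics']
    d=c['R'].T@(np.linalg.inv(K)@np.array([u,v,1.0])); o=-c['R'].T@c['t']
    return o+d*(z-o[2])/d[2]
def cloud(name,d):
    c=imaging.calibration(name);K=c['intrinsics']
    v,u=np.indices(d.shape)
    r=np.stack([(u-K[0,2])/K[0,0],(v-K[1,2])/K[1,1],np.ones_like(d)],-1)*d[...,None]
    return (r-c['t'])@c['R']
E
python3 - <<'E'
from h import *
for n in('top','scene'):
    p,d=grab(n,n+'0.png'); np.savez(n+'0.npz',p=p,d=d)
    c=imaging.calibration(n); print(n,c['intrinsics'][0],(-c['R'].T@c['t']).round(3))
s=readout.get_state(); print(s['clock'],s['position'],s['ee_rot'],s['width'],manip.pinch_z)
E
```

```text
top [466.89747023   0.         317.42957355] [0.434 0.045 0.953]
scene [566.75103952   0.         316.8618773 ] [-0.369 -0.45   0.712]
0.1 [0.21514643 0.53286917 0.3031124 ] [-2.65220871e-04  1.90725329e-01  9.81643093e-01 -7.84824765e-04] 0.08519406961215259 0.0539
```

View pics/top0.png

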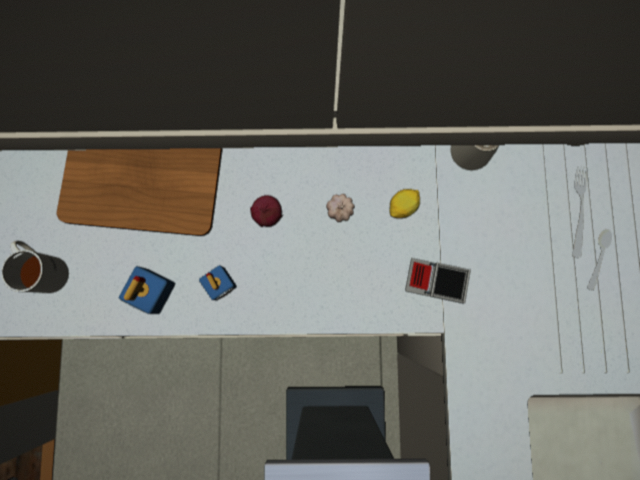

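View pics/scene0.png

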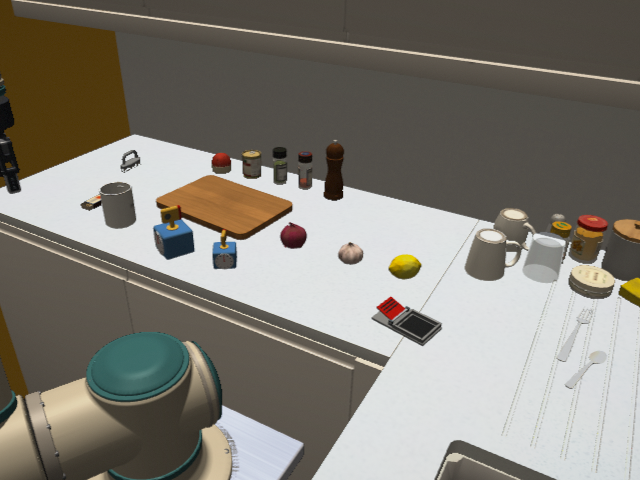

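The blue timer-like things are at top-view (147,290), the large one, and (217,283), the small one. The small one fits the description, which I'll confirm by size and a crop. The stand is at (437,281): red pedal on the left (+y), dark tray on the right.

```bash
cat > meas.py <<'E'
from h import *
def timer(p,d,box,n='top',hz=None):
    P=cloud(n,d); hsv=cv2.cvtColor(p,cv2.COLOR_RGB2HSV)
    u0,u1,v0,v1=box; m=np.zeros(d.shape,bool); m[v0:v1,u0:u1]=1
    blue=m&(hsv[...,0]>95)&(hsv[...,0]<125)&(hsv[...,1]>110)&(d>0)
    z=P[...,2]; print('blue z pct',np.percentile(z[blue],[5,50,80,95]).round(4))
    return P,m,blue,hsv
E
python3 - <<'E'
from meas import *
f=np.load('top0.npz');p,d=f['p'],f['d']
for nm,box in(('small',(190,245,255,310)),('large',(110,180,255,325))):
    P,m,b,hsv=timer(p,d,box); z=P[...,2]
    top=np.percentile(z[b],60)
    s=b&(abs(z-top)<.006)
    brass=m&(hsv[...,0]>12)&(hsv[...,0]<35)&(hsv[...,1]>100)&(z>top+.008)
    red=m&((hsv[...,0]<8)|(hsv[...,0]>172))&(hsv[...,1]>120)&(z>top+.008)
    allt=(s|brass|red)
    q=P[s][:,:2].astype(np.float32)
    print(nm,'top z',top,'rect',cv2.minAreaRect(q))
    for k,mm in(('brass',brass),('red',red)):
        if mm.sum(): print(k,mm.sum(),P[mm].mean(0).round(4),'zmax',np.percentile(z[mm],95))
    kk=brass|red; print('key rect',cv2.minAreaRect(P[kk&(z>np.percentile(z[kk],50)-.006)][:,:2].astype(np.float32)))
P=cloud('top',d);hsv=cv2.cvtColor(p,cv2.COLOR_RGB2HSV);z=P[...,2]
m=np.zeros(d.shape,bool);m[250:312,398:478]=1
red=m&((hsv[...,0]<8)|(hsv[...,0]>172))&(hsv[...,1]>150)
print('pedal',P[red].mean(0).round(4),cv2.minAreaRect(P[red][:,:2].astype(np.float32)))
dark=m&(hsv[...,2]<50)&(np.indices(d.shape)[1]>430)
print('tray',dark.sum(),cv2.minAreaRect(P[dark][:,:2].astype(np.float32)),np.median(z[dark]))
al=m&(z>.003);print('stand',cv2.minAreaRect(P[al][:,:2].astype(np.float32)),'table z',np.median(z[m&(z<.003)]))
c=p[240:325,100:260];q=p[250:315,395:480]
c=cv2.resize(c,None,fx=4.5,fy=4.5,interpolation=cv2.INTER_CUBIC)[:360];q=cv2.resize(q,(720,551))[:, :]
q=cv2.resize(q,(306,234));o=np.zeros((600,720,3),np.uint8);o[:c.shape[0],:c.shape[1]]=c[:,:720];o[362:596,:306]=q
sc=np.load('scene0.npz')['p'][195:280,145:255];sc=cv2.resize(sc,(300,232),interpolation=cv2.INTER_CUBIC);o[362:594,350:650]=sc
cv2.imwrite('pics/crop1.png',cv2.cvtColor(o,cv2.COLOR_RGB2BGR))
E
```

```text
blue z pct [0.04   0.0436 0.045  0.0464]
small top z 0.04398586658921114 rect ((0.4974321126937866, 0.24886512756347656), (0.04925037920475006, 0.04917997866868973), 34.48488998413086)
brass 88 [0.4964 0.2481 0.0781] zmax 0.08355449024198645
red 7 [0.5106 0.2557 0.08  ] zmax 0.08247439449937076
key rect ((0.49764490127563477, 0.2498636096715927), (0.03261611610651016, 0.008080481551587582), 27.157032012939453)
blue z pct [0.0291 0.0599 0.0616 0.063 ]
large top z 0.06040123177405123 rect ((0.48370522260665894, 0.3850068747997284), (0.07078775018453598, 0.06939227879047394), 64.1891860961914)
brass 227 [0.4812 0.3828 0.1089] zmax 0.11497442800711426
red 31 [0.5005 0.3752 0.1076] zmax 0.11532236121539745
key rect ((0.4703332185745239, 0.22003138065338135), (0.3555999994277954, 0.04273524880409241), 85.14015197753906)
pedal [ 0.5081 -0.1527  0.0246] ((0.487815797328949, -0.06387773901224136), (0.05667039752006531, 0.23563049733638763), 12.854647636413574)
tray 731 ((0.48300501704216003, -0.0996745228767395), (0.06694675236940384, 0.2974659502506256), 6.074917793273926) 0.006468438436267272
stand ((0.49997130036354065, -0.11319924890995026), (0.12536589801311493, 0.31844562292099), 1.195723295211792) table z -0.00017091127607393077
```

View pics/crop1.png

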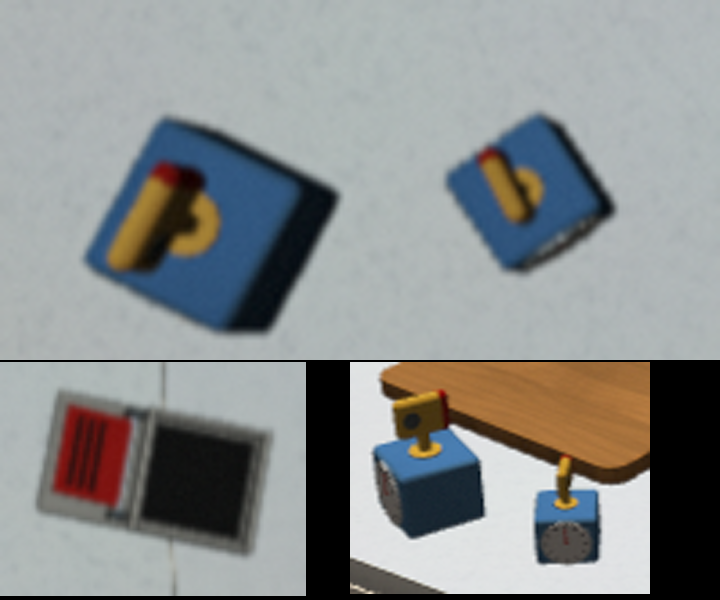

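The crop confirms it: the small timer at (217,283) measures about 50 x 50 x 44 mm with key top at 83 mm. The large one measures 70 mm across and 60 mm high. Next, a cleaner fit of the stand.

```bash
cat > stand.py <<'E'
from h import *
f=np.load('top0.npz');p,d=f['p'],f['d']
hsv=cv2.cvtColor(p,cv2.COLOR_RGB2HSV)
def big(m):
    n,l,s,_=cv2.connectedComponentsWithStats(m.astype(np.uint8)); return l==1+np.argmax(s[1:,4])
def rect(m,z):
    c=max(cv2.findContours(m.astype(np.uint8),cv2.RETR_EXTERNAL,cv2.CHAIN_APPROX_NONE)[0],key=cv2.contourArea)[:,0]
    q=np.array([onplane('top',u,v,z)[:2] for u,v in c],np.float32); return cv2.minAreaRect(q)
box=np.zeros(d.shape,bool);box[250:312,398:478]=1
U=np.indices(d.shape)[1]
red=big(box&((hsv[...,0]<8)|(hsv[...,0]>172))&(hsv[...,1]>150))
dark=big(box&(hsv[...,2]<50)&(U>430))
st=big(box&((hsv[...,2]<150)|(hsv[...,1]>150)))
P=cloud('top',d)
print('pedal',rect(red,.025),np.median(P[red],0).round(4)); print('floor',rect(dark,.006)); print('stand',rect(st,.008))
w=box&(P[...,2]>.011)&(P[...,2]<.018)&~red&(d>0); w=big(w); print('walls',rect(w,.015))
m=np.zeros(d.shape,bool);m[255:310,190:245]=1
b=m&(hsv[...,0]>95)&(hsv[...,0]<125)&(hsv[...,1]>110)&(P[...,2]>.039)
print('timer',rect(big(cv2.morphologyEx(b.astype(np.uint8),cv2.MORPH_CLOSE,np.ones((9,9)))),.044))
# scene view: blue-top centre
f=np.load('scene0.npz');p2,d2=f['p'],f['d'];h2=cv2.cvtColor(p2,cv2.COLOR_RGB2HSV);P2=cloud('scene',d2)
m=np.zeros(d.shape,bool);m[225:275,205:245]=1
b=m&(h2[...,0]>95)&(h2[...,0]<125)&(h2[...,1]>110)&(abs(P2[...,2]-.044)<.004)
print('scene timer top',cv2.minAreaRect(P2[b][:,:2].astype(np.float32)))
m=np.zeros(d.shape,bool);m[295:345,385:445]=1
b=big(m&(h2[...,2]<50)&(U>385)&(P2[...,2]<.012)); print('scene floor',cv2.minAreaRect(P2[b][:,:2].astype(np.float32)),b.sum())
E
python3 stand.py
```

```text
pedal ((0.508274257183075, -0.15278524160385132), (0.03505868837237358, 0.048307452350854874), 76.5993423461914) [ 0.5076 -0.153   0.0227]
floor ((0.4949750006198883, -0.21487759053707123), (0.05465654283761978, 0.05420021340250969), 77.50414276123047)
stand ((0.4999602138996124, -0.19069573283195496), (0.12328465282917023, 0.07472538203001022), 77.35103607177734)
walls ((0.4949360489845276, -0.20879408717155457), (0.08159443736076355, 0.07015783339738846), 77.41533660888672)
timer ((0.49724191427230835, 0.24824258685112), (0.049731262028217316, 0.04948558658361435), 34.718013763427734)
scene timer top ((0.49673959612846375, 0.24850428104400635), (0.05414671450853348, 0.04910515621304512), 33.03097152709961)
scene floor ((0.49754592776298523, -0.2147238850593567), (0.053453147411346436, 0.05112063139677048), 77.947509765625) 389
```

Call:
servo_tool --moves '[{"dp":[0,0,0],"delta_rot":[0,0,0.97],"fingers":1},{"dp":[0,0,0],"delta_rot":[0,0,0.97],"fingers":1},{"dp":[0,0,0],"delta_rot":[0,0,0.97],"fingers":1},{"dp":[0,0,0],"delta_rot":[0,0,0.97],"fingers":1},{"dp":[0,0,0],"delta_rot":[0,0,0.97],"fingers":1}]' --force 40

```text
clock: 0.6
position: [0.2152, 0.533, 0.3034]
ee_rot: [-0.0, 0.423, 0.906, -0.001]
contact_force: [0.3, -0.7, 1.0]
width: 0.0852
gripper_force: 0.0
```

Call:
servo_tool --moves '[{"dp":[0,0,0],"delta_rot":[0,0,0.97],"fingers":1},{"dp":[-0.197,0.035,0.026],"delta_rot":[0,0,0],"fingers":1},{"dp":[-0.197,0.035,0.026],"delta_rot":[0,0,0],"fingers":1},{"dp":[-0.197,0.035,0.026],"delta_rot":[0,0,0],"fingers":1},{"dp":[-0.197,0.035,0.026],"delta_rot":[0,0,0],"fingers":1}]'

```text
clock: 1.1
position: [0.3286, 0.4183, 0.2826]
ee_rot: [-0.0, 0.464, 0.886, -0.0]
contact_force: [0.1, 1.0, 0.2]
width: 0.0854
gripper_force: 0.0
```

Call:
servo_tool --moves '[{"dp":[-0.197,0.035,0.026],"delta_rot":[0,0,0],"fingers":1},{"dp":[-0.197,0.035,0.026],"delta_rot":[0,0,0],"fingers":1},{"dp":[-0.197,0.035,0.026],"delta_rot":[0,0,0],"fingers":1},{"dp":[-0.197,0.035,0.026],"delta_rot":[0,0,0],"fingers":1},{"dp":[-0.197,0.035,0.026],"delta_rot":[0,0,0],"fingers":1}]'

```text
clock: 1.6
position: [0.4696, 0.276, 0.2566]
ee_rot: [-0.0, 0.464, 0.886, -0.0]
contact_force: [0.2, 0.3, 0.2]
width: 0.0854
gripper_force: 0.0
```

Call:
servo_tool --moves '[{"dp":[-0.197,0.035,0.026],"delta_rot":[0,0,0],"fingers":1},{"dp":[0,0,0],"delta_rot":[0,0,0],"fingers":1}]'

```text
clock: 1.8
position: [0.5, 0.2455, 0.2507]
ee_rot: [0.001, 0.466, 0.885, -0.001]
contact_force: [-0.5, 0.6, -0.7]
width: 0.0855
gripper_force: 0.0
```

```bash
cat > go.py <<'E'
import sys
from h import *
from scipy.spatial.transform import Rotation as Ro
# usage: go.py x y z yangle_deg : turn about tool z first, then shift (totals, in move units)
def main(x,y,z,a):
    s=readout.get_state(); w,i,j,k=s['ee_rot']; R=Ro.from_quat([i,j,k,w]).as_matrix()
    cur=np.degrees(np.arctan2(R[1,1],R[0,1])); dr=np.radians((cur-a+180)%360-180)
    Rn=R@Ro.from_rotvec([0,0,dr]).as_matrix(); dp=Rn.T@(np.array([x,y,z])-s['position'])/.2
    print('t',s['clock'],'pos',s['position'].round(4),'yang',cur.round(2),'tiltz',R[:,2].round(3),'q',np.round(s['qpos'],2))
    print('F',np.round(s['contact_force'],1),'M',np.round(s['moment'],2),'w',round(s['width'],4),'gf',np.round(s['gripper_force'],1))
    print('turn',(dr/.1).round(2),'then dp',dp.round(3))
main(*map(float,sys.argv[1:5]))
E
python3 go.py .4972 .2485 .087 34.65
```

```text
t 1.8 pos [0.5    0.2455 0.2507] yang 34.39 tiltz [ 0.    -0.002 -1.   ] q [ 0.33  0.28  1.63 -0.    1.23 -0.27]
F [-0.5  0.6 -0.7] M [ 0.02  0.03 -0.03] w 0.0855 gf 0.0
turn -0.05 then dp [ 0.022 -0.002  0.818]
```

Call:
servo_tool --moves '[{"dp":[0.022,-0.002,0.2],"delta_rot":[0,0,0],"fingers":1},{"dp":[0,0,0.2],"delta_rot":[0,0,0],"fingers":1},{"dp":[0,0,0.2],"delta_rot":[0,0,0],"fingers":1},{"dp":[0,0,0.14],"delta_rot":[0,0,0],"fingers":1},{"dp":[0,0,0.078],"delta_rot":[0,0,0],"fingers":1}]'

```text
clock: 2.3
position: [0.4919, 0.2522, 0.0855]
ee_rot: [-0.002, 0.464, 0.886, -0.002]
contact_force: [-0.4, 0.4, 0.9]
width: 0.0851
gripper_force: 0.0
```

Call:
servo_tool --moves '[{"dp":[0,0,0],"delta_rot":[0,0,0],"fingers":1},{"dp":[0,0,0],"delta_rot":[0,0,0],"fingers":0.3},{"dp":[0,0,0],"delta_rot":[0,0,0],"fingers":0.3},{"dp":[0,0,0],"delta_rot":[0,0,0],"fingers":0.3},{"dp":[0,0,0],"delta_rot":[0,0,0],"fingers":0.3}]' --force 40

```text
clock: 2.8
position: [0.4952, 0.253, 0.0899]
ee_rot: [0.001, 0.464, 0.886, 0.002]
contact_force: [0.7, 0.8, 5.8]
width: 0.0511
gripper_force: 43.8
```

```bash
python3 go.py .4972 .2485 .25 34.65
```

```text
t 2.8 pos [0.4952 0.253  0.0899] yang 34.66 tiltz [ 0.003  0.002 -1.   ] q [ 0.35  0.45  1.84  0.    0.85 -0.26]
F [0.7 0.8 5.8] M [0.08 0.1  0.07] w 0.0511 gf 43.8
turn 0.0 then dp [-0.024 -0.002 -0.8  ]
```

Call:
servo_tool --moves '[{"dp":[0,0,-0.05],"delta_rot":[0,0,0],"fingers":0.3},{"dp":[0,0,-0.15],"delta_rot":[0,0,0],"fingers":0.3},{"dp":[0,0,-0.2],"delta_rot":[0,0,0],"fingers":0.3},{"dp":[0,0,-0.2],"delta_rot":[0,0,0],"fingers":0.3},{"dp":[0,0,-0.1],"delta_rot":[0,0,0],"fingers":0.3}]'

```text
clock: 3.3
position: [0.4948, 0.2525, 0.2322]
ee_rot: [0.002, 0.464, 0.886, 0.002]
contact_force: [0.2, 1.3, -3.1]
width: 0.051
gripper_force: 43.1
```

Call:
servo_tool --moves '[{"dp":[0,0,0],"delta_rot":[0,0,0],"fingers":0.3},{"dp":[0,0,0],"delta_rot":[0,0,0],"fingers":0.3},{"dp":[0,0,0],"delta_rot":[0,0,0],"fingers":0.3}]'

```text
clock: 3.6
position: [0.4928, 0.2518, 0.2264]
ee_rot: [-0.001, 0.464, 0.886, -0.002]
contact_force: [-0.1, -0.7, -2.8]
width: 0.0516
gripper_force: 43.1
```

```bash
python3 go.py .4960 -.2094 .2 -12.6; python3 -c "
from h import *
p,d=grab('top');np.savez('top1.npz',p=p,d=d)
o=cv2.resize(p[200:330,170:290],(554,600),interpolation=cv2.INTER_CUBIC);cv2.imwrite('pics/lift.png',cv2.cvtColor(o,cv2.COLOR_RGB2BGR))"
```

```text
t 3.6 pos [0.4928 0.2518 0.2264] yang 34.66 tiltz [-0.004 -0.001 -1.   ] q [ 0.35  0.3   1.67  0.    1.17 -0.26]
F [-0.1 -0.7 -2.8] M [ 0.02  0.01 -0.  ] w 0.0516 gf 43.1
turn 8.25 then dp [-2.247  0.519  0.135]
```

View pics/lift.png

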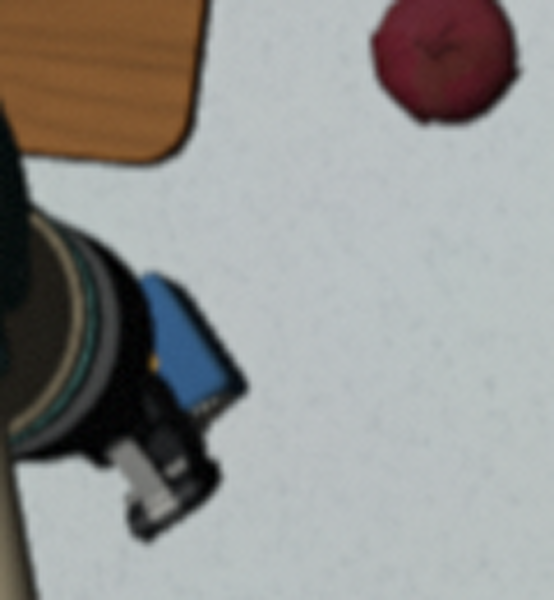

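Call:
servo_tool --moves '[{"dp":[0,0,0],"delta_rot":[0,0,0.9],"fingers":0.3},{"dp":[0,0,0],"delta_rot":[0,0,0.9],"fingers":0.3},{"dp":[0,0,0],"delta_rot":[0,0,0.9],"fingers":0.3},{"dp":[0,0,0],"delta_rot":[0,0,0.9],"fingers":0.3},{"dp":[0,0,0],"delta_rot":[0,0,0.9],"fingers":0.3}]'

```text
clock: 4.15
position: [0.4934, 0.252, 0.2264]
ee_rot: [-0.001, 0.652, 0.759, -0.002]
contact_force: [-0.2, -1.0, -3.1]
width: 0.0513
gripper_force: 43.0
```

Call:
servo_tool --moves '[{"dp":[0,0,0],"delta_rot":[0,0,0.95],"fingers":0.3},{"dp":[0,0,0],"delta_rot":[0,0,0.95],"fingers":0.3},{"dp":[0,0,0],"delta_rot":[0,0,0.95],"fingers":0.3},{"dp":[0,0,0],"delta_rot":[0,0,0.9],"fingers":0.3},{"dp":[-0.1,0.023,0],"delta_rot":[0,0,0],"fingers":0.3}]'

```text
clock: 4.65
position: [0.4939, 0.233, 0.2265]
ee_rot: [-0.001, 0.78, 0.625, -0.001]
contact_force: [0.8, -0.3, -3.3]
width: 0.0512
gripper_force: 43.0
```

Call:
servo_tool --moves '[{"dp":[-0.2,0.046,0],"delta_rot":[0,0,0],"fingers":0.3},{"dp":[-0.2,0.046,0],"delta_rot":[0,0,0],"fingers":0.3},{"dp":[-0.2,0.046,0],"delta_rot":[0,0,0],"fingers":0.3},{"dp":[-0.2,0.046,0],"delta_rot":[0,0,0],"fingers":0.3},{"dp":[-0.2,0.046,0],"delta_rot":[0,0,0],"fingers":0.3}]'

```text
clock: 5.15
position: [0.4946, 0.0251, 0.2268]
ee_rot: [-0.001, 0.78, 0.625, -0.001]
contact_force: [0.9, -1.1, -2.3]
width: 0.0511
gripper_force: 43.0
```

Call:
servo_tool --moves '[{"dp":[-0.2,0.046,0],"delta_rot":[0,0,0],"fingers":0.3},{"dp":[-0.2,0.046,0],"delta_rot":[0,0,0],"fingers":0.3},{"dp":[-0.2,0.046,0],"delta_rot":[0,0,0],"fingers":0.3},{"dp":[-0.2,0.046,0],"delta_rot":[0,0,0],"fingers":0.3},{"dp":[-0.2,0.046,0],"delta_rot":[0,0,0],"fingers":0.3}]'

```text
clock: 5.65
position: [0.4959, -0.18, 0.2266]
ee_rot: [-0.002, 0.781, 0.625, -0.001]
contact_force: [0.8, -0.8, -2.6]
width: 0.0512
gripper_force: 43.0
```

Call:
servo_tool --moves '[{"dp":[-0.15,0.031,0],"delta_rot":[0,0,0],"fingers":0.3},{"dp":[0,0,0],"delta_rot":[0,0,0],"fingers":0.3},{"dp":[0,0,0.2],"delta_rot":[0,0,0],"fingers":0.3},{"dp":[0,0,0.2],"delta_rot":[0,0,0],"fingers":0.3},{"dp":[0,0,0.15],"delta_rot":[0,0,0],"fingers":0.3}]'

```text
clock: 6.15
position: [0.4946, -0.2077, 0.1152]
ee_rot: [-0.003, 0.781, 0.625, -0.001]
contact_force: [-0.0, 0.5, -2.6]
width: 0.0512
gripper_force: 42.9
```

Call:
servo_tool --moves '[{"dp":[0,0,0],"delta_rot":[0,0,0],"fingers":0.3},{"dp":[0,0,0],"delta_rot":[0,0,0],"fingers":0.3}]'

```text
clock: 6.35
position: [0.496, -0.2085, 0.1177]
ee_rot: [-0.001, 0.78, 0.625, -0.0]
contact_force: [0.2, 0.0, -2.4]
width: 0.051
gripper_force: 43.5
```

```bash
python3 go.py .4960 -.2095 .0944 -12.6; python3 -c "
from h import *
o=[]
for n,(a,b,c,e) in (('top',(230,330,380,500)),('scene',(260,360,350,470))):
    p,d=grab(n);np.savez(n+'2.npz',p=p,d=d);o.append(cv2.resize(p[a:b,c:e],(396,330),interpolation=cv2.INTER_CUBIC))
cv2.imwrite('pics/above.png',cv2.cvtColor(np.hstack(o),cv2.COLOR_RGB2BGR))"
```

```text
t 6.35 pos [ 0.496  -0.2085  0.1177] yang -12.58 tiltz [-0.002  0.002 -1.   ] q [-0.53  0.39  1.85  0.    0.9  -0.31]
F [ 0.2  0.  -2.4] M [ 0.01 -0.09  0.05] w 0.051 gf 43.5
turn 0.0 then dp [-0.005  0.001  0.116]
```

View pics/above.png

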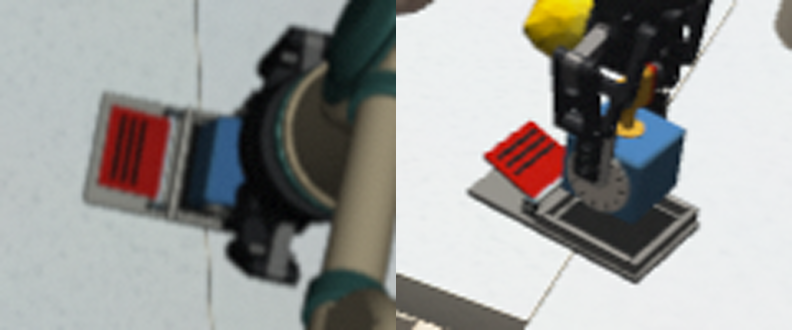

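The timer is square above the tray: in the scene crop it hovers right over the dark floor at about (630,215). Lowering it.

Call:
servo_tool --moves '[{"dp":[0,0,0.04],"delta_rot":[0,0,0],"fingers":0.3},{"dp":[0,0,0.035],"delta_rot":[0,0,0],"fingers":0.3},{"dp":[0,0,0.025],"delta_rot":[0,0,0],"fingers":0.3},{"dp":[0,0,0.015],"delta_rot":[0,0,0],"fingers":0.3},{"dp":[0,0,0],"delta_rot":[0,0,0],"fingers":0.3}]'

```text
clock: 6.95
position: [0.4961, -0.2091, 0.096]
ee_rot: [-0.0, 0.78, 0.625, -0.0]
contact_force: [-2.3, 1.6, 4.2]
width: 0.0516
gripper_force: 44.5
```

Call:
servo_tool --moves '[{"dp":[0,0,0],"delta_rot":[0,0,0],"fingers":0.3},{"dp":[0,0,0],"delta_rot":[0,0,0],"fingers":0.3}]'

```text
clock: 7.15
position: [0.4961, -0.2091, 0.096]
ee_rot: [-0.0, 0.78, 0.625, 0.0]
contact_force: [-2.9, 1.6, 5.1]
width: 0.0511
gripper_force: 44.6
```

```bash
python3 go.py .4960 -.2095 .0944 -12.6
```

```text
t 7.15 pos [ 0.4961 -0.2091  0.096 ] yang -12.61 tiltz [-0.  0. -1.] q [-0.53  0.42  1.87  0.    0.85 -0.31]
F [-2.9  1.6  5.1] M [0.14 0.27 0.02] w 0.0511 gf 44.6
turn -0.0 then dp [-0.002  0.     0.008]
```

Call:
servo_tool --moves '[{"dp":[0,0,0],"delta_rot":[0,0,0],"fingers":0.7},{"dp":[0,0,0],"delta_rot":[0,0,0],"fingers":1},{"dp":[0,0,0],"delta_rot":[0,0,0],"fingers":1},{"dp":[0,0,0],"delta_rot":[0,0,0],"fingers":1},{"dp":[0,0,-0.1],"delta_rot":[0,0,0],"fingers":1}]'

```text
clock: 7.65
position: [0.4948, -0.2084, 0.1133]
ee_rot: [-0.003, 0.78, 0.625, -0.001]
contact_force: [0.3, 0.2, -0.0]
width: 0.0853
gripper_force: 0.0
```

Call:
servo_tool --moves '[{"dp":[0,0,-0.15],"delta_rot":[0,0,0],"fingers":1},{"dp":[0,0,-0.2],"delta_rot":[0,0,0],"fingers":1},{"dp":[0,0,-0.2],"delta_rot":[0,0,0],"fingers":1},{"dp":[0.2,0,0],"delta_rot":[0,0,0],"fingers":1},{"dp":[0.2,0,0],"delta_rot":[0,0,0],"fingers":1}]'

```text
clock: 8.15
position: [0.5147, -0.1315, 0.2271]
ee_rot: [0.002, 0.781, 0.624, 0.001]
contact_force: [1.1, 0.8, -0.8]
width: 0.0855
gripper_force: 0.0
```

Call:
servo_tool --moves '[{"dp":[0.2,0,0],"delta_rot":[0,0,0],"fingers":1},{"dp":[0.2,0,0],"delta_rot":[0,0,0],"fingers":1},{"dp":[0.2,0,0],"delta_rot":[0,0,0],"fingers":1},{"dp":[0,0,0],"delta_rot":[0,0,0],"fingers":1},{"dp":[0,0,0],"delta_rot":[0,0,0],"fingers":1}]'

```text
clock: 8.65
position: [0.5399, -0.0135, 0.2251]
ee_rot: [0.0, 0.78, 0.626, -0.0]
contact_force: [-0.0, -0.2, -0.4]
width: 0.0857
gripper_force: 0.0
```

```bash
cat > look.py <<'E'
from h import *
import sys
tag=sys.argv[1]; o=[]
for n,(a,b,c,e) in (('top',(230,330,380,500)),('scene',(260,360,350,470))):
    p,d=grab(n);np.savez(n+tag+'.npz',p=p,d=d);o.append(cv2.resize(p[a:b,c:e],(396,330),interpolation=cv2.INTER_CUBIC))
    P=cloud(n,d);h=cv2.cvtColor(p,cv2.COLOR_RGB2HSV);z=P[...,2]
    near=(np.hypot(P[...,0]-.495,P[...,1]+.214)<.05)&(d>0)
    blue=near&(h[...,0]>95)&(h[...,0]<125)&(h[...,1]>110)&(abs(z-.05)<.005)
    r=cv2.minAreaRect(P[blue][:,:2].astype(np.float32)); print(n,'top',np.round(r[0],4),np.round(r[1],4),round(r[2],1),'z',np.median(z[blue]).round(4))
    key=near&(z>.066)&(z<.095)&(h[...,1]>90)&((h[...,0]<35)|(h[...,0]>170))
    red=key&((h[...,0]<8)|(h[...,0]>172))
    k=P[key];c=k[:,:2].mean(0);w,v=np.linalg.eigh(np.cov((k[:,:2]-c).T));ax=v[:,1]
    if red.sum(): ax=ax*np.sign(ax@(P[red][:,:2].mean(0)-c))
    print(n,'key',key.sum(),red.sum(),'rect',[np.round(q,4) for q in cv2.minAreaRect(k[:,:2].astype(np.float32))],'axis',np.degrees(np.arctan2(ax[1],ax[0])).round(1),'zmax',k[:,2].max().round(4))
cv2.imwrite('pics/look%s.png'%tag,cv2.cvtColor(np.hstack(o),cv2.COLOR_RGB2BGR))
E
python3 look.py 3; python3 go.py .495 -.2142 .2 70
```

```text
top top [ 0.4954 -0.2124] [0.0497 0.0505] 76.4 z 0.0497
top key 107 8 rect [array([ 0.4957, -0.2124]), array([0.0085, 0.0316]), np.float64(70.3635)] axis -19.4 zmax 0.0907
scene top [ 0.4942 -0.2138] [0.0499 0.0558] 77.9 z 0.0497
scene key 132 4 rect [array([ 0.4939, -0.2136]), array([0.0094, 0.0337]), np.float64(70.2397)] axis -21.0 zmax 0.0893
t 8.75 pos [ 0.5398 -0.0148  0.2251] yang -12.62 tiltz [-0.    -0.001 -1.   ] q [-0.16  0.28  1.7  -0.    1.16  0.06]
F [0.3 0.8 0.2] M [0.02 0.02 0.02] w 0.0855 gf 0.0
turn -14.42 then dp [-0.131 -1.013  0.126]
```

View pics/look3.png

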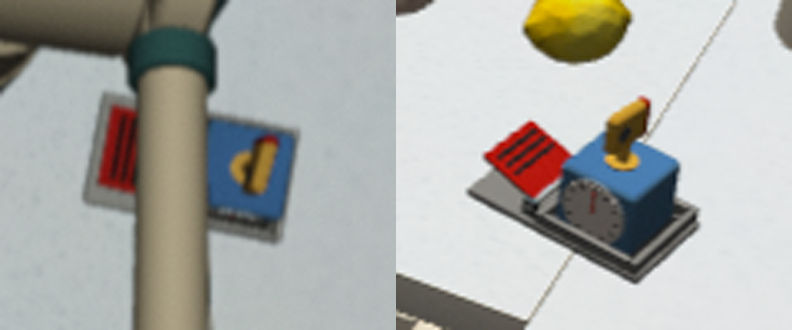

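The timer sits flat in the tray (top at z 0.0497, yaw square) with the key axis at about -20°. Next I'll turn the tool to the key.

Call:
servo_tool --moves '[{"dp":[0,0,0],"delta_rot":[0,0,-0.96],"fingers":0.6},{"dp":[0,0,0],"delta_rot":[0,0,-0.96],"fingers":0.6},{"dp":[0,0,0],"delta_rot":[0,0,-0.96],"fingers":0.6},{"dp":[0,0,0],"delta_rot":[0,0,-0.96],"fingers":0.6},{"dp":[0,0,0],"delta_rot":[0,0,-0.96],"fingers":0.6}]'

```text
clock: 9.25
position: [0.5397, -0.0159, 0.2252]
ee_rot: [0.0, 0.609, 0.793, -0.0]
contact_force: [0.1, 0.4, 0.2]
width: 0.0511
gripper_force: 0.0
```

Call:
servo_tool --moves '[{"dp":[0,0,0],"delta_rot":[0,0,-0.96],"fingers":0.6},{"dp":[0,0,0],"delta_rot":[0,0,-0.96],"fingers":0.6},{"dp":[0,0,0],"delta_rot":[0,0,-0.96],"fingers":0.6},{"dp":[0,0,0],"delta_rot":[0,0,-0.96],"fingers":0.6},{"dp":[0,0,0],"delta_rot":[0,0,-0.96],"fingers":0.6}]'

```text
clock: 9.75
position: [0.5397, -0.0159, 0.2252]
ee_rot: [-0.0, 0.403, 0.915, -0.0]
contact_force: [-0.9, -0.8, -0.8]
width: 0.0514
gripper_force: 0.0
```

Call:
servo_tool --moves '[{"dp":[0,0,0],"delta_rot":[0,0,-0.96],"fingers":0.6},{"dp":[0,0,0],"delta_rot":[0,0,-0.96],"fingers":0.6},{"dp":[0,0,0],"delta_rot":[0,0,-0.96],"fingers":0.6},{"dp":[0,0,0],"delta_rot":[0,0,-0.96],"fingers":0.6},{"dp":[0,0,0],"delta_rot":[0,0,-0.98],"fingers":0.6}]'

```text
clock: 10.25
position: [0.5397, -0.0158, 0.2252]
ee_rot: [-0.0, 0.173, 0.985, -0.0]
contact_force: [-0.5, -0.3, 0.5]
width: 0.0511
gripper_force: 0.0
```

Call:
servo_tool --moves '[{"dp":[-0.03,-0.2,0],"delta_rot":[0,0,0],"fingers":0.6},{"dp":[-0.03,-0.2,0],"delta_rot":[0,0,0],"fingers":0.6},{"dp":[-0.03,-0.2,0],"delta_rot":[0,0,0],"fingers":0.6},{"dp":[-0.02,-0.2,0],"delta_rot":[0,0,0],"fingers":0.6},{"dp":[-0.02,-0.21,0],"delta_rot":[0,0,0],"fingers":0.6}]'

```text
clock: 10.75
position: [0.494, -0.2157, 0.2253]
ee_rot: [0.0, 0.175, 0.985, -0.0]
contact_force: [-1.0, 0.2, 0.2]
width: 0.0514
gripper_force: 0.0
```

Call:
servo_tool --moves '[{"dp":[0,0,0],"delta_rot":[0,0,0],"fingers":0.6},{"dp":[0,0,0],"delta_rot":[0,0,0],"fingers":0.6},{"dp":[0,0,0],"delta_rot":[0,0,0],"fingers":0.6}]'

```text
clock: 11.05
position: [0.4949, -0.2129, 0.2252]
ee_rot: [-0.0, 0.174, 0.985, 0.0]
contact_force: [0.2, 0.7, -0.7]
width: 0.0515
gripper_force: 0.0
```

```bash
python3 go.py .4948 -.2132 .132 70
```

```text
t 11.05 pos [ 0.4949 -0.2129  0.2252] yang 69.94 tiltz [-0.     0.001 -1.   ] q [-0.54  0.28  1.71  0.    1.16 -1.76]
F [ 0.2  0.7 -0.7] M [-0.02 -0.    0.01] w 0.0515 gf 0.0
turn -0.01 then dp [-0.    -0.002  0.466]
```

Call:
servo_tool --moves '[{"dp":[0,0,0.16],"delta_rot":[0,0,0],"fingers":0.6},{"dp":[0,0,0.13],"delta_rot":[0,0,0],"fingers":0.6},{"dp":[0,0,0.1],"delta_rot":[0,0,0],"fingers":0.6},{"dp":[0,0,0.075],"delta_rot":[0,0,0],"fingers":0.6},{"dp":[0,0,0],"delta_rot":[0,0,0],"fingers":0.6}]'

```text
clock: 11.55
position: [0.4942, -0.2108, 0.1303]
ee_rot: [-0.002, 0.173, 0.985, 0.001]
contact_force: [0.2, -0.0, -0.2]
width: 0.0514
gripper_force: 0.0
```

Call:
servo_tool --moves '[{"dp":[0,0,0],"delta_rot":[0,0,0],"fingers":0},{"dp":[0,0,0],"delta_rot":[0,0,0],"fingers":0},{"dp":[0,0,0],"delta_rot":[0,0,0],"fingers":0},{"dp":[0,0,0],"delta_rot":[0,0,0],"fingers":0},{"dp":[0,0,0],"delta_rot":[0,0,0],"fingers":0}]' --force 40

```text
clock: 12.05
position: [0.496, -0.2129, 0.1333]
ee_rot: [0.001, 0.174, 0.985, -0.0]
contact_force: [0.8, 1.0, 6.0]
width: 0.0084
gripper_force: 43.5
```

```bash
python3 go.py .4948 -.2132 .132 70
```

```text
t 12.05 pos [ 0.496  -0.2129  0.1333] yang 70.01 tiltz [ 0.002 -0.001 -1.   ] q [-0.53  0.37  1.83  0.    0.94 -1.76]
F [0.8 1.  6. ] M [ 0.23 -0.08  0.05] w 0.0084 gf 43.5
turn 0.0 then dp [ 0.005 -0.003  0.006]
```

Call:
servo_tool --moves '[{"dp":[0,0,0],"delta_rot":[0,0,0.9],"fingers":0},{"dp":[0,0,0],"delta_rot":[0,0,0.9],"fingers":0},{"dp":[0,0,0],"delta_rot":[0,0,0.9],"fingers":0},{"dp":[0,0,0],"delta_rot":[0,0,0.9],"fingers":0},{"dp":[0,0,0],"delta_rot":[0,0,0.9],"fingers":0}]'

```text
clock: 12.55
position: [0.4958, -0.2132, 0.1333]
ee_rot: [0.001, 0.391, 0.921, -0.0]
contact_force: [0.6, 0.7, 5.3]
width: 0.008
gripper_force: 43.6
```

```bash
python3 go.py .4948 -.2132 .132 70
```

```text
t 12.55 pos [ 0.4958 -0.2132  0.1333] yang 44.02 tiltz [ 0.002 -0.001 -1.   ] q [-0.53  0.37  1.83 -0.    0.94 -1.3 ]
F [0.6 0.7 5.3] M [ 0.08  0.07 -0.  ] w 0.008 gf 43.6
turn -4.53 then dp [ 0.005 -0.002  0.006]
```

Call:
servo_tool --moves '[{"dp":[0,0,0],"delta_rot":[0,0,0.9],"fingers":0},{"dp":[0,0,0],"delta_rot":[0,0,0.9],"fingers":0},{"dp":[0,0,0],"delta_rot":[0,0,0.9],"fingers":0},{"dp":[0,0,0],"delta_rot":[0,0,0.9],"fingers":0},{"dp":[0,0,0],"delta_rot":[0,0,0.9],"fingers":0}]'

```text
clock: 13.05
position: [0.4955, -0.2133, 0.1333]
ee_rot: [0.001, 0.586, 0.81, -0.0]
contact_force: [-0.5, -1.3, 6.2]
width: 0.0082
gripper_force: 43.7
```

Call:
servo_tool --moves '[{"dp":[0,0,0],"delta_rot":[0,0,0.9],"fingers":0},{"dp":[0,0,0],"delta_rot":[0,0,0.9],"fingers":0},{"dp":[0,0,0],"delta_rot":[0,0,0.9],"fingers":0},{"dp":[0,0,0],"delta_rot":[0,0,0.9],"fingers":0},{"dp":[0,0,0],"delta_rot":[0,0,0],"fingers":0}]'

```text
clock: 13.55
position: [0.4952, -0.2134, 0.1333]
ee_rot: [0.001, 0.721, 0.693, -0.0]
contact_force: [-1.4, 0.4, 5.5]
width: 0.0084
gripper_force: 43.7
```

```bash
python3 go.py .4948 -.2132 .132 70; python3 look.py 4
```

```text
t 13.55 pos [ 0.4952 -0.2134  0.1333] yang -2.25 tiltz [ 0.    -0.001 -1.   ] q [-0.54  0.37  1.83 -0.    0.94 -0.5 ]
F [-1.4  0.4  5.5] M [-0.06  0.33 -0.05] w 0.0084 gf 43.7
turn -12.61 then dp [0.002 0.    0.006]
top top [ 0.497  -0.2059] [0.0385 0.0496] 78.7 z 0.0495
top key 44 0 rect [array([ 0.495, -0.202]), array([0.01  , 0.0115]), np.float64(35.8189)] axis 141.4 zmax 0.0938
scene top [ 0.4928 -0.2142] [0.0499 0.0508] 76.9 z 0.0499
scene key 51 38 rect [array([ 0.4907, -0.2148]), array([0.013 , 0.0312]), np.float64(14.1408)] axis -86.2 zmax 0.0901
```

View pics/look4.png

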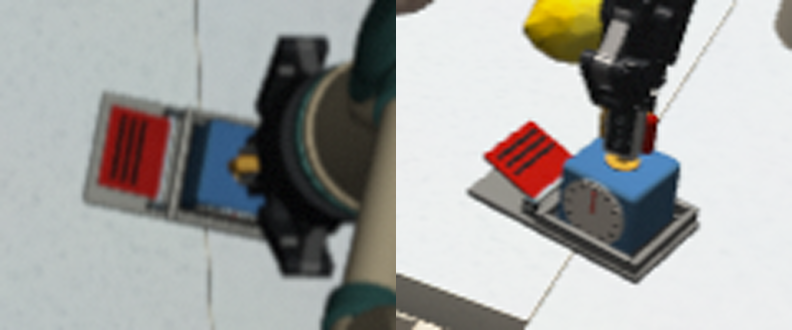

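Call:
servo_tool --moves '[{"dp":[0,0,0],"delta_rot":[0,0,0],"fingers":0.4},{"dp":[0,0,0],"delta_rot":[0,0,0],"fingers":0.4},{"dp":[0,0,0],"delta_rot":[0,0,0],"fingers":0.4},{"dp":[0,0,0],"delta_rot":[0,0,0],"fingers":0},{"dp":[0,0,0],"delta_rot":[0,0,0],"fingers":0}]'

```text
clock: 14.15
position: [0.4953, -0.2128, 0.1322]
ee_rot: [-0.0, 0.72, 0.694, 0.0]
contact_force: [-0.1, 0.1, -0.0]
width: 0.0084
gripper_force: 41.3
```

Call:
servo_tool --moves '[{"dp":[0,0,0],"delta_rot":[0,0,0],"fingers":0},{"dp":[0,0,0],"delta_rot":[0,0,0],"fingers":0},{"dp":[0,0,0],"delta_rot":[0,0,0.9],"fingers":0},{"dp":[0,0,0],"delta_rot":[0,0,0.9],"fingers":0},{"dp":[0,0,0],"delta_rot":[0,0,0.9],"fingers":0}]'

```text
clock: 14.65
position: [0.4952, -0.2128, 0.1322]
ee_rot: [-0.0, 0.808, 0.589, -0.0]
contact_force: [-0.5, 0.1, 0.4]
width: 0.0084
gripper_force: 41.4
```

Call:
servo_tool --moves '[{"dp":[0,0,0],"delta_rot":[0,0,0.9],"fingers":0},{"dp":[0,0,0],"delta_rot":[0,0,0.9],"fingers":0},{"dp":[0,0,0],"delta_rot":[0,0,0.9],"fingers":0},{"dp":[0,0,0],"delta_rot":[0,0,0.9],"fingers":0},{"dp":[0,0,0],"delta_rot":[0,0,0.9],"fingers":0}]'

```text
clock: 15.15
position: [0.4952, -0.2128, 0.1322]
ee_rot: [-0.0, 0.919, 0.394, -0.0]
contact_force: [0.3, -0.6, -0.1]
width: 0.008
gripper_force: 41.4
```

Call:
servo_tool --moves '[{"dp":[0,0,0],"delta_rot":[0,0,0.9],"fingers":0},{"dp":[0,0,0],"delta_rot":[0,0,0],"fingers":0},{"dp":[0,0,0],"delta_rot":[0,0,0],"fingers":0}]'

```text
clock: 15.45
position: [0.4952, -0.2128, 0.1322]
ee_rot: [-0.0, 0.935, 0.354, -0.0]
contact_force: [0.1, -1.3, -0.9]
width: 0.0083
gripper_force: 41.4
```

```bash
python3 go.py .4948 -.2132 .132 -54
```

```text
t 15.45 pos [ 0.4952 -0.2128  0.1322] yang -48.48 tiltz [-0.  0. -1.] q [-0.53  0.38  1.83 -0.    0.94  0.31]
F [ 0.1 -1.3 -0.9] M [-0.06  0.09  0.04] w 0.0083 gf 41.4
turn 0.96 then dp [-0.003  0.     0.001]
```

Call:
servo_tool --moves '[{"dp":[0,0,0],"delta_rot":[0,0,0],"fingers":0.4},{"dp":[0,0,0],"delta_rot":[0,0,0],"fingers":0.4},{"dp":[0,0,0],"delta_rot":[0,0,0],"fingers":0.4},{"dp":[0,0,0],"delta_rot":[0,0,0],"fingers":0},{"dp":[0,0,0],"delta_rot":[0,0,0],"fingers":0}]'

```text
clock: 15.95
position: [0.4954, -0.2127, 0.1324]
ee_rot: [-0.0, 0.935, 0.354, 0.0]
contact_force: [-2.9, 0.4, 0.8]
width: 0.008
gripper_force: 41.5
```

Call:
servo_tool --moves '[{"dp":[0,0,0],"delta_rot":[0,0,0],"fingers":0},{"dp":[0,0,0],"delta_rot":[0,0,0],"fingers":0},{"dp":[0,0,0],"delta_rot":[0,0,0.9],"fingers":0},{"dp":[0,0,0],"delta_rot":[0,0,0.9],"fingers":0},{"dp":[0,0,0],"delta_rot":[0,0,0.9],"fingers":0}]'

```text
clock: 16.45
position: [0.4953, -0.2128, 0.1324]
ee_rot: [0.0, 0.975, 0.223, 0.0]
contact_force: [0.0, 0.8, 0.7]
width: 0.0082
gripper_force: 41.6
```

Call:
servo_tool --moves '[{"dp":[0,0,0],"delta_rot":[0,0,0.9],"fingers":0},{"dp":[0,0,0],"delta_rot":[0,0,0.9],"fingers":0},{"dp":[0,0,0],"delta_rot":[0,0,0.9],"fingers":0},{"dp":[0,0,0],"delta_rot":[0,0,0.9],"fingers":0},{"dp":[0,0,0],"delta_rot":[0,0,0.9],"fingers":0}]'

```text
clock: 16.95
position: [0.4953, -0.2128, 0.1324]
ee_rot: [0.0, 1.0, -0.0, 0.0]
contact_force: [0.4, -0.4, 1.9]
width: 0.0084
gripper_force: 41.6
```

```bash
python3 go.py .4948 -.2132 .132 -95
```

```text
t 16.95 pos [ 0.4953 -0.2128  0.1324] yang -90.04 tiltz [ 0. -0. -1.] q [-0.53  0.38  1.83  0.    0.94  1.04]
F [ 0.4 -0.4  1.9] M [0.04 0.01 0.05] w 0.0084 gf 41.6
turn 0.87 then dp [-0.002  0.002  0.002]
```

Call:
servo_tool --moves '[{"dp":[0,0,0],"delta_rot":[0,0,0.4],"fingers":0},{"dp":[0,0,0],"delta_rot":[0,0,0.4],"fingers":0},{"dp":[0,0,0],"delta_rot":[0,0,0.4],"fingers":0},{"dp":[0,0,0],"delta_rot":[0,0,0],"fingers":0},{"dp":[0,0,0],"delta_rot":[0,0,0],"fingers":0}]'

```text
clock: 17.45
position: [0.4953, -0.2128, 0.1324]
ee_rot: [-0.0, 0.998, -0.058, 0.0]
contact_force: [-1.0, 0.5, 2.1]
width: 0.0081
gripper_force: 41.7
```

```bash
python3 go.py .4948 -.2132 .132 -95
```

```text
t 17.45 pos [ 0.4953 -0.2128  0.1324] yang -96.67 tiltz [ 0.  0. -1.] q [-0.53  0.38  1.83  0.    0.94  1.15]
F [-1.   0.5  2.1] M [0.07 0.06 0.06] w 0.0081 gf 41.7
turn -0.29 then dp [-0.002  0.002  0.002]
```

Call:
servo_tool --moves '[{"dp":[0,0,0],"delta_rot":[0,0,0.4],"fingers":0},{"dp":[0,0,0],"delta_rot":[0,0,0.4],"fingers":0},{"dp":[0,0,0],"delta_rot":[0,0,0.2],"fingers":0},{"dp":[0,0,0],"delta_rot":[0,0,0],"fingers":0},{"dp":[0,0,0],"delta_rot":[0,0,0],"fingers":0}]'

```text
clock: 17.95
position: [0.4953, -0.213, 0.1324]
ee_rot: [0.0, 0.994, -0.108, -0.0]
contact_force: [-1.4, -1.0, 2.1]
width: 0.0082
gripper_force: 41.8
```

```bash
python3 go.py .4948 -.2132 .132 -95
```

```text
t 17.95 pos [ 0.4953 -0.213   0.1324] yang -102.39 tiltz [-0. -0. -1.] q [-0.54  0.38  1.83 -0.    0.94  1.25]
F [-1.4 -1.   2.1] M [-0.15  0.22  0.1 ] w 0.0082 gf 41.8
turn -1.29 then dp [-0.002  0.001  0.002]
```

Call:
servo_tool --moves '[{"dp":[0,0,0],"delta_rot":[0,0,0],"fingers":0.5},{"dp":[0,0,0],"delta_rot":[0,0,0],"fingers":0.5},{"dp":[0,0,0],"delta_rot":[0,0,0],"fingers":0.5},{"dp":[0,0,-0.1],"delta_rot":[0,0,0],"fingers":0.5},{"dp":[0,0,-0.2],"delta_rot":[0,0,0],"fingers":0.5}]'

```text
clock: 18.45
position: [0.4936, -0.2117, 0.1899]
ee_rot: [-0.002, 0.994, -0.108, -0.004]
contact_force: [0.6, -0.6, -0.6]
width: 0.0431
gripper_force: 0.0
```

Call:
servo_tool --moves '[{"dp":[0,0,-0.17],"delta_rot":[0,0,0],"fingers":0},{"dp":[0,-0.2,0],"delta_rot":[0,0,0],"fingers":0},{"dp":[0,-0.2,0],"delta_rot":[0,0,0],"fingers":0},{"dp":[0,-0.2,0],"delta_rot":[0,0,0],"fingers":0},{"dp":[0,-0.2,0],"delta_rot":[0,0,0],"fingers":0}]'

```text
clock: 18.95
position: [0.5299, -0.0551, 0.2264]
ee_rot: [-0.0, 0.994, -0.109, 0.0]
contact_force: [0.2, 0.1, -1.2]
width: 0.0001
gripper_force: 0.0
```

Call:
servo_tool --moves '[{"dp":[0,-0.2,0],"delta_rot":[0,0,0],"fingers":0},{"dp":[0,0,0],"delta_rot":[0,0,0],"fingers":0},{"dp":[0,0,0],"delta_rot":[0,0,0],"fingers":0}]'

```text
clock: 19.25
position: [0.5384, -0.0168, 0.2261]
ee_rot: [0.0, 0.994, -0.107, -0.0]
contact_force: [1.0, -0.2, -0.2]
width: -0.0003
gripper_force: 0.0
```

```bash
python3 look.py 5;python3 go.py .5110 -.1416 .15 -102.6
```

```text
top top [ 0.494  -0.2146] [0.0461 0.0509] 71.0 z 0.0498
top key 111 14 rect [array([ 0.4944, -0.2131]), array([0.0088, 0.0316]), np.float64(76.7236)] axis 165.9 zmax 0.0915
scene top [ 0.4926 -0.2144] [0.0518 0.0525] 72.6 z 0.0498
scene key 121 42 rect [array([ 0.4913, -0.2139]), array([0.0085, 0.032 ]), np.float64(79.8363)] axis 166.0 zmax 0.0903
t 19.35 pos [ 0.5383 -0.0182  0.2262] yang -102.46 tiltz [-0.    -0.001 -1.   ] q [-0.16  0.28  1.71 -0.    1.16  1.63]
F [-0.5  0.7  0.2] M [ 0.    0.   -0.04] w 0.0003 gf 0.0
turn 0.02 then dp [0.002 0.632 0.381]
```

View pics/look5.png

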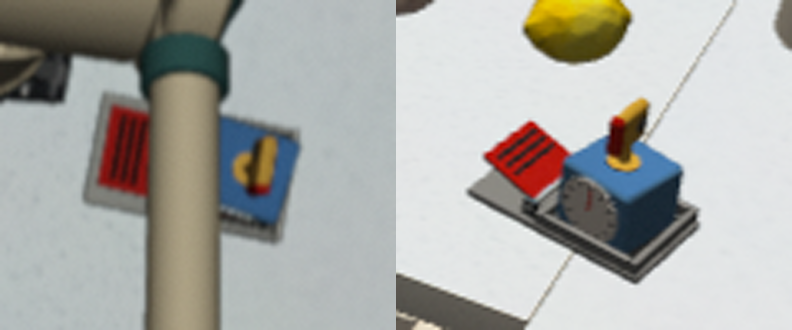

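The block is still flat. It has turned about 5° in its play against the stop, which confirms the key is fully wound: its red end now points the opposite way, at top-crop (262,190). Next, the pedal.

Call:
servo_tool --moves '[{"dp":[0,0.16,0],"delta_rot":[0,0,0],"fingers":0},{"dp":[0,0.16,0],"delta_rot":[0,0,0],"fingers":0},{"dp":[0,0.16,0],"delta_rot":[0,0,0],"fingers":0},{"dp":[0,0.15,0],"delta_rot":[0,0,0],"fingers":0},{"dp":[0,0,0],"delta_rot":[0,0,0],"fingers":0}]'

```text
clock: 19.85
position: [0.5103, -0.1452, 0.2263]
ee_rot: [0.001, 0.994, -0.111, 0.0]
contact_force: [0.9, 0.0, 0.7]
width: -0.0003
gripper_force: 0.0
```

Call:
servo_tool --moves '[{"dp":[0,0,0.2],"delta_rot":[0,0,0],"fingers":0},{"dp":[0,0,0.2],"delta_rot":[0,0,0],"fingers":0},{"dp":[0,0,0.15],"delta_rot":[0,0,0],"fingers":0},{"dp":[0,0,0],"delta_rot":[0,0,0],"fingers":0},{"dp":[0,0,0],"delta_rot":[0,0,0],"fingers":0}]'

```text
clock: 20.35
position: [0.5113, -0.1409, 0.1165]
ee_rot: [-0.0, 0.994, -0.109, -0.0]
contact_force: [0.2, -0.3, -0.4]
width: -0.0005
gripper_force: 0.0
```

```bash
python3 go.py .5111 -.1420 .086 -102.6
```

```text
t 20.35 pos [ 0.5113 -0.1409  0.1165] yang -102.5 tiltz [-0.  0. -1.] q [-0.4   0.39  1.87  0.    0.89  1.39]
F [ 0.2 -0.3 -0.4] M [ 0.02 -0.02  0.  ] w -0.0005 gf 0.0
turn 0.02 then dp [0.    0.006 0.152]
```

Now pressing down in small steps.

Call:
servo_tool --moves '[{"dp":[0,0,0.05],"delta_rot":[0,0,0],"fingers":0},{"dp":[0,0,0.04],"delta_rot":[0,0,0],"fingers":0},{"dp":[0,0,0.03],"delta_rot":[0,0,0],"fingers":0},{"dp":[0,0,0.02],"delta_rot":[0,0,0],"fingers":0},{"dp":[0,0,0],"delta_rot":[0,0,0],"fingers":0}]'

```text
clock: 20.85
position: [0.512, -0.1404, 0.0885]
ee_rot: [-0.0, 0.994, -0.109, 0.001]
contact_force: [1.7, 1.6, 4.9]
width: 0.0002
gripper_force: 2.2
```

```bash
python3 go.py .5111 -.1420 .086 -102.6
```

```text
t 20.85 pos [ 0.512  -0.1404  0.0885] yang -102.46 tiltz [ 0.002  0.    -1.   ] q [-0.4   0.42  1.9   0.    0.82  1.39]
F [1.7 1.6 4.9] M [ 0.38 -0.3  -0.01] w 0.0002 gf 2.2
turn 0.02 then dp [-0.003  0.009  0.012]
```

Call:
servo_tool --moves '[{"dp":[0,0,0.012],"delta_rot":[0,0,0],"fingers":0},{"dp":[0,0,0.008],"delta_rot":[0,0,0],"fingers":0},{"dp":[0,0,0],"delta_rot":[0,0,0],"fingers":0}]'

```text
clock: 21.15
position: [0.5121, -0.1403, 0.0874]
ee_rot: [0.0, 0.994, -0.108, 0.001]
contact_force: [-2.4, 3.7, 24.2]
width: 0.0002
gripper_force: 11.8
```

```bash
python3 go.py .5111 -.1420 .086 -102.6
```

```text
t 21.15 pos [ 0.5121 -0.1403  0.0874] yang -102.45 tiltz [ 0.003 -0.    -1.   ] q [-0.4   0.42  1.9   0.    0.82  1.39]
F [-2.4  3.7 24.2] M [ 0.72  0.48 -0.02] w 0.0002 gf 11.8
turn 0.03 then dp [-0.003  0.009  0.007]
```

24 N with no further travel means the pedal is at its stop. Releasing and backing away.

Call:
servo_tool --moves '[{"dp":[0,0,0],"delta_rot":[0,0,0],"fingers":0},{"dp":[0,0,-0.05],"delta_rot":[0,0,0],"fingers":0},{"dp":[0,0,-0.1],"delta_rot":[0,0,0],"fingers":0},{"dp":[0,0,-0.2],"delta_rot":[0,0,0],"fingers":0},{"dp":[0,0,-0.2],"delta_rot":[0,0,0],"fingers":0}]'

```text
clock: 21.65
position: [0.51, -0.1404, 0.1946]
ee_rot: [-0.0, 0.994, -0.108, -0.002]
contact_force: [1.8, -1.1, -0.2]
width: -0.0
gripper_force: 0.0
```

Call:
servo_tool --moves '[{"dp":[0,-0.2,-0.1],"delta_rot":[0,0,0],"fingers":0},{"dp":[0,-0.2,0],"delta_rot":[0,0,0],"fingers":0},{"dp":[0,-0.2,0],"delta_rot":[0,0,0],"fingers":0},{"dp":[0,-0.2,0],"delta_rot":[0,0,0],"fingers":0},{"dp":[0,0,0],"delta_rot":[0,0,0],"fingers":0}]'

```text
clock: 22.15
position: [0.5457, 0.0195, 0.2141]
ee_rot: [-0.001, 0.994, -0.106, -0.0]
contact_force: [-0.9, 0.0, 0.6]
width: 0.0001
gripper_force: 0.0
```

```bash
python3 look.py 6
python3 - <<'E'
import numpy as np
from h import cloud
for t in '06':
    f=np.load('scene%s.npz'%t);P=cloud('scene',f['d']);p=f['p'].astype(int)
    m=np.zeros(P.shape[:2],bool);m[295:320,372:410]=1;m&=(p[...,0]>130)&(p[...,1]<70)
    print('pedal red z',np.percentile(P[m][:,2],[5,50,95]).round(4),P[m].mean(0).round(4))
E
```

```text
top top [ 0.4955 -0.213 ] [0.0502 0.0508] 69.2 z 0.0496
top key 111 15 rect [array([ 0.4943, -0.2129]), array([0.0084, 0.0313]), np.float64(77.6374)] axis 166.9 zmax 0.0911
scene top [ 0.493  -0.2142] [0.051 0.052] 69.1 z 0.05
scene key 118 43 rect [array([ 0.4923, -0.2145]), array([0.0086, 0.0342]), np.float64(76.7566)] axis 166.5 zmax 0.09
pedal red z [0.016  0.0207 0.0277] [ 0.5024 -0.1568  0.024 ]
pedal red z [0.0164 0.0211 0.0283] [ 0.4937 -0.1581  0.0303]
```

View pics/look6.png

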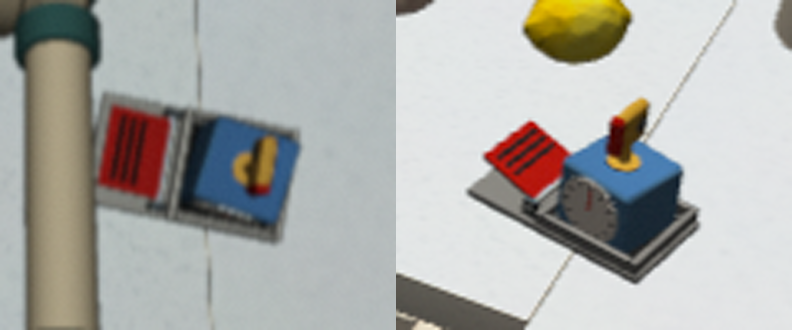

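The timer is flat in the tray, the key is at about 3.0 rad relative to the block, and the pedal is up again.

```bash
python3 -c "
from rig import manip; print(manip.sign_off())"
```

```text
the job is handed in; nothing more can be done
None
```

The job is handed in: the small blue timer sits flat in the tray, its key is wound to the stop (about 3.0 rad), and the pedal was pressed to its stop and is up again. The arm never went near the lemon, garlic or onion, though I did not re-measure their positions.

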